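# Line up capacitors by height on the carrier strip

## Task

Stand the four loose capacitors on the four black pads of the aluminium strip in order of height, the shortest on the pad next to the yellow end block and the tallest at the other end, each upright and centred on its pad. Do not knock any of them over on the way, leave the red multimeter where it lies, and let go of everything at the end.

Things in the scene. Friction and masses are not known exactly. Their poses are not given: they have to be found in the camera images.
- cap_green: green screw-terminal capacitor, the shortest: a loose upright solid can, 35 mm in diameter, 50 mm high, with a black disc and two brass terminals (7 mm wide, 5 mm high, together within 20 mm) on its top. Origin at the centre of its underside, z up the can. It starts standing on the bench (z = 0), 45 to 155 g.
- cap_white: white screw-terminal capacitor, the second shortest: a loose upright solid can, 35 mm in diameter, 62 mm high, with a black disc and two brass terminals (7 mm wide, 5 mm high, together within 20 mm) on its top. Origin at the centre of its underside, z up the can. It starts standing on the bench (z = 0), 45 to 155 g.
- cap_blue: blue screw-terminal capacitor, the second tallest: a loose upright solid can, 35 mm in diameter, 74 mm high, with a black disc and two brass terminals (7 mm wide, 5 mm high, together within 20 mm) on its top. Origin at the centre of its underside, z up the can. It starts standing on the bench (z = 0), 45 to 155 g.
- cap_orange: orange screw-terminal capacitor, the tallest: a loose upright solid can, 35 mm in diameter, 86 mm high, with a black disc and two brass terminals (7 mm wide, 5 mm high, together within 20 mm) on its top. Origin at the centre of its underside, z up the can. It starts standing on the bench (z = 0), 45 to 155 g.
- pad_1: first (leftmost, largest y) of four equal black round pads, counted from the robot's left, fixed in a straight row at 75 mm spacing on an bright silvery aluminium strip (60 by 370 mm, 6 mm thick, fixed to the bench). 44 mm in diameter, 2 mm thick. Origin at the centre of its underside, so its flat top is at z = +2 mm (8 mm above the bench); its y axis runs along the row towards pad_1, x across the strip.
- pad_2: second of four equal black round pads, counted from the robot's left, fixed in a straight row at 75 mm spacing on an bright silvery aluminium strip (60 by 370 mm, 6 mm thick, fixed to the bench). 44 mm in diameter, 2 mm thick. Origin at the centre of its underside, so its flat top is at z = +2 mm (8 mm above the bench); its y axis runs along the row towards pad_1, x across the strip.
- pad_3: third of four equal black round pads, counted from the robot's left, fixed in a straight row at 75 mm spacing on an bright silvery aluminium strip (60 by 370 mm, 6 mm thick, fixed to the bench). 44 mm in diameter, 2 mm thick. Origin at the centre of its underside, so its flat top is at z = +2 mm (8 mm above the bench); its y axis runs along the row towards pad_1, x across the strip.
- pad_4: fourth (rightmost, smallest y) of four equal black round pads, counted from the robot's left, fixed in a straight row at 75 mm spacing on an bright silvery aluminium strip (60 by 370 mm, 6 mm thick, fixed to the bench). 44 mm in diameter, 2 mm thick. Origin at the centre of its underside, so its flat top is at z = +2 mm (8 mm above the bench); its y axis runs along the row towards pad_1, x across the strip.
- yellow_block: yellow end block, 50 mm across the strip, 22 mm along it, 18 mm high, fixed on the strip beyond the last pad at one end of the row, 57.5 mm from the middle of that end pad; it marks the short end of the row. It may be at either end: a like grey block sits at the other end. Origin at the centre of its underside.
- multimeter: red hand-held multimeter with grey face, lying loose on the bench beside the work, about 160 by 80 mm, up to 40 mm high. Origin at the centre of its underside. A bystander, to be left where it is.
Things that resemble listed ones, but are neither listed nor needed, are in the scene too. Several things have the shape of the cap_green; the one meant has the colours described above.

How it is judged:
By the outcome, as a careful person would: the job done as asked, in the order asked, and still so for the second after the job is handed in, with the robot touching nothing.
It also fails if it takes over 88 s, if anything falls off the work surface, if the arm or the gripper's body presses on something with over 40 N, if the wrist force passes 120 N, or if a joint passes its speed limit or range.

## Robot

A 6-joint arm with a two-finger parallel gripper is mounted at the origin on the work surface. World frame = base frame: x ahead of the robot, y to its left, z up, the work surface at z = 0. Lengths are in m, angles in rad, forces in N, time in s.
With the tool pointing down it reaches from about 0.35 to 0.775 m from the base axis. Payload 7.3 kg.
Tool frame: the origin (TCP) lies at the very end of the fingers, on their centre line; the grasp point (between the pads) lies robot.pinch_z behind it (robot.pinch_z is the distance from the TCP to the grasp point, in m); y points along the fingers, z is the direction in which the jaws open and shut, and the axes are right-handed (so a half turn about y gives the same grasp; the last joint's range is limited). The gripper opens to 92 mm and grips with 3 to 60 N. Pads are 19 mm wide; open, the fingers measure 130 mm over their backs; the gripper's body (75 mm by 190 mm) begins 47 mm behind the grasp point.
Start: joints at [-1.301, 0.342, 1.524, -0, 1.275, -0.146], TCP at [0.212, -0.48, 0.227] pointing down, gripper open.
Joint ranges: [-2.53, 2.53], [-0.77, 2.02], [0.04, 2.7], [-1, 4.14], [0.28, 2.66], [-3.11, 3.11]. Speed limits (rad/s): [2.57, 2.57, 3.14, 3.14, 3.14, 3.14].

## Interface

Orientations are given as [roll, pitch, yaw] about the fixed x, y, z axes, in that order (R = Rz(yaw) Ry(pitch) Rx(roll)).
In Python, from cell import status, viewer, robot gives the robot as it stands. The module is installed in compiled form; this text tells all that it offers.
- The arm moves only by the shell command python3 -m pendant 'ROWS' [FORCE]. ROWS is JSON, a list that holds one entry, the list of rows, each a list of 7 numbers: the shift along the tool's x, y, z in cm, then the turn, a rotation vector about the tool's x, y, z in rad, then the finger opening in cm, from 0 to 9.18. A call has 1 to 20 rows; each row is the pose to reach, as a shift and turn from the pose commanded when the call began, along the tool's axes at that moment; what a row does not reach only later rows make up. A row lasts 1/10 s, in which the tool goes at most 50 mm and 8.59 degrees, less where a joint would pass 70% of its speed; a pose out of reach is approached as far as the arm can. A call with a gripper value outside its range is refused whole. The fingers move at their own pace and stop on an object; FORCE is the grip in N (left out, the last holds). Time passes only in rows, so rows that repeat a pose let the fingers close. It gives the time, the measured TCP pose, the force and the opening at its end, in the units of the state.
- status.observe(): the state, without advancing time (a new reading comes with each control period).
- viewer.read_camera(name): name is "scene" or "top"; returns a dict with "image" (400x640x3 uint8, red, green, blue), "range_z" (400x640 float32, m along the optical axis (not along the pixel's ray), 0 where there is no reading), "fx", "fy", "cx", "cy" (pixels), "camera_from_world" (4x4, takes a point from world to camera coordinates). Camera axes: x right, y up, looking along -z (the intrinsics and any distortion apply to the point x, -y, -z); pixel columns grow to the right and rows downward; lengths in m; the calibration is good to about 2 mm. A picture is of the moment at which its call begins.
- robot.hand_in(): hands the job in, once; it reports no verdict.
The state is a dict: "time": time; "qpos": joint angles; "qvel": joint speeds; "joint_efforts": joint torques, N m; "tool_pos": TCP position; "tool_rot": TCP orientation; "contact_force": force on the tool from outside, world axes, zero at the start; "torque": the same for the moment, N m; "opening": finger opening in m.
Only numpy, scipy, OpenCV 4.12 (cv2) and the standard library are available. Lean on these libraries where they do the work, as an engineer would, in place of code of your own. Each camera call takes 0.05 s, during which the arm holds its last target. There are 200 camera calls.

## Working session

There is one attempt and no reset: what is moved stays moved. The work goes in short steps, Python scripts to look and compute and a shell command to move; the robot and the scene stay as the last step left them, time stands still between calls to the robot, and variables do not carry over. Pictures are saved under pics/ and viewed, about 12 in all and at most 16, crops included, and the job is handed in when it is done.

```bash
mkdir -p pics
python3 - <<'E'
from cell import status, viewer, robot
import cv2,numpy as np
s=status.observe(); print(s, robot.pinch_z)
for n in("scene","top"):
    c=viewer.read_camera(n); cv2.imwrite(f"pics/{n}0.png",c["image"][:,:,::-1])
    np.savez(f"pics/{n}0.npz",**c)
    print(n,c["fx"],c["fy"],c["cx"],c["cy"],np.round(c["camera_from_world"],3).tolist(),[k for k in c])
E
```

```text
{'time': 0.0, 'qpos': array([-1.30098844e+00,  3.42737478e-01,  1.52501587e+00,  1.91891353e-05,
        1.27541883e+00, -1.46008592e-01]), 'qvel': array([ 1.16702833e-05, -1.39305075e-03,  1.75847311e-04, -5.59702404e-04,
       -6.09472504e-04,  1.91096071e-03]), 'joint_efforts': array([ 1.29920056e-03, -4.31239700e+01, -2.44216776e+01,  7.20106484e-02,
        5.58114436e-02, -1.31372199e-04]), 'tool_pos': array([ 0.21197742, -0.47985169,  0.22603772]), 'tool_rot': array([-1.57235638e+00,  2.47960027e-04, -2.72578197e+00]), 'contact_force': array([ 0.65438522, -0.01220056, -0.09589015]), 'torque': array([-0.01373572,  0.02943642,  0.02169148]), 'opening': 0.09179101617391333} 0.0188
scene 398.66009588038065 398.66009588038065 324.25183873654515 199.7632704647332 [[-0.627, 0.779, -0.01, 0.402], [-0.518, -0.407, 0.752, 0.231], [0.582, 0.477, 0.659, -1.243], [0.0, 0.0, 0.0, 1.0]] ['image', 'range_z', 'fx', 'fy', 'cx', 'cy', 'camera_from_world']
top 496.2023559614455 496.2023559614455 320.32180740267717 199.55247927862 [[0.006, -1.0, -0.003, -0.093], [0.997, 0.006, 0.077, -0.517], [-0.077, -0.003, 0.997, -1.37], [0.0, 0.0, 0.0, 1.0]] ['image', 'range_z', 'fx', 'fy', 'cx', 'cy', 'camera_from_world']
```

View pics/scene0.png

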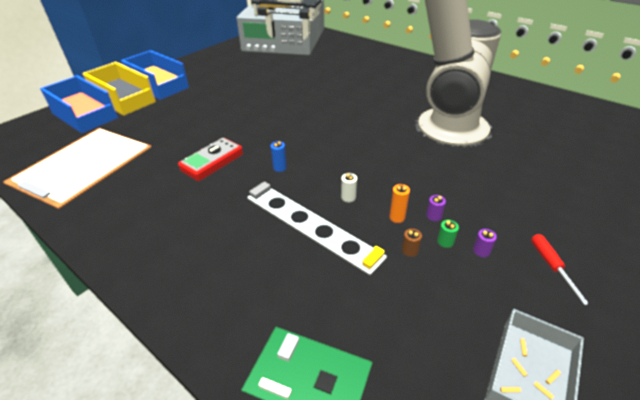

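View pics/top0.png

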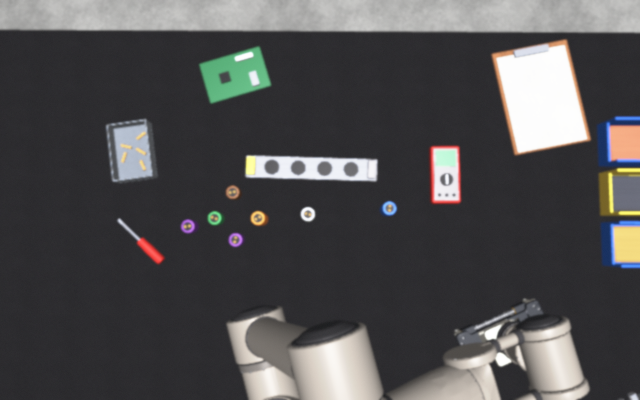

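The scene view shows the strip running from the grey block (260,190) to the yellow one (373,257). The top view (right = −y) has yellow at (250,166), so yellow is at pad_1. It also has green at (214,218), white at (308,214), blue at (389,208) and orange at (258,218). The brown and purple cans are decoys, and the multimeter is at (445,175).

```bash
cat > h.py <<'E'
import cv2,numpy as np
H=dict(green=.050,white=.062,blue=.074,orange=.086)
HSV=dict(green=((45,90,50),(85,255,255)),white=((0,0,120),(179,70,255)),blue=((98,110,60),(125,255,255)),orange=((8,150,120),(20,255,255)))
def world(c):
    T=np.linalg.inv(c["camera_from_world"]); d=c["range_z"]; v,u=np.mgrid[:d.shape[0],:d.shape[1]]
    P=np.stack([(u-c["cx"])/c["fx"]*d,-(v-c["cy"])/c["fy"]*d,-d],-1)
    return P@T[:3,:3].T+T[:3,3]
def ray(c,u,v,z):
    T=np.linalg.inv(c["camera_from_world"]); r=T[:3,:3]@[(u-c["cx"])/c["fx"],-(v-c["cy"])/c["fy"],-1]
    return T[:3,3]+r*(z-T[2,3])/r[2]
def mask(c,k):
    return cv2.inRange(cv2.cvtColor(c["image"],cv2.COLOR_RGB2HSV),*map(np.array,HSV[k]))
def blobs(m,amin):
    m=cv2.morphologyEx(m,cv2.MORPH_CLOSE,np.ones((5,5)))
    n,l,s,ce=cv2.connectedComponentsWithStats(m)
    return [(l==i,s[i],ce[i]) for i in range(1,n) if s[i][4]>=amin]
E
python3 - <<'E'
from h import *
t=dict(np.load("pics/top0.npz")); W=world(t)
for k,h in H.items():
    m=mask(t,k); m[:140]=0; m[260:]=0; m[:,:170]=0; m[:,430:]=0
    if k=="white": m[:190]=0
    for b,s,ce in blobs(m,30):
        hull=cv2.convexHull(np.argwhere(b)[:,::-1].astype(np.int32)); (u,v),r=cv2.minEnclosingCircle(hull)
        Z=W[b][:,2]; top=b&(W[:,:,2]>h-.012)
        vu=np.argwhere(top).mean(0)
        print(k,s.tolist(),ce.round(1),"circ",round(u,1),round(v,1),round(r,1),"ray",ray(t,*ce,h).round(4),ray(t,vu[1],vu[0],h).round(4),"z",np.percentile(Z,[5,50,95]).round(3),"depthxy",W[top][:,:2].mean(0).round(4))
m=(cv2.cvtColor(t["image"],cv2.COLOR_RGB2GRAY)<110).astype(np.uint8)*255
roi=np.zeros_like(m); roi[158:178,262:362]=255
for b,s,ce in blobs(m&roi,60): 
    print("pad",s.tolist(),ce.round(1),ray(t,*ce,.008).round(4),"z",np.median(W[b][:,2]).round(4))
m=cv2.inRange(cv2.cvtColor(t["image"],cv2.COLOR_RGB2HSV),(22,100,100),(35,255,255)); m[:,:230]=0;m[:,280:]=0
for b,s,ce in blobs(m,60): print("yel",s,ray(t,*ce,.024).round(4))
E
```

```text
green [207, 211, 17, 15, 163] [215.2 218. ] circ 215.0 218.0 8.5 ray [0.4634 0.1974 0.05  ] [0.4642 0.1975 0.05  ] z [-0.001  0.045  0.055] depthxy [0.4636 0.1943]
white [386, 204, 7, 8, 43] [389.1 207.7] circ 389.4 207.7 3.7 ray [ 0.4937 -0.2762  0.062 ] [ 0.4937 -0.2762  0.062 ] z [0.072 0.075 0.082] depthxy [ 0.4928 -0.2743]
white [300, 207, 15, 15, 177] [307.4 213.8] circ 307.4 213.6 7.5 ray [ 0.4759 -0.0547  0.062 ] [ 0.4758 -0.0555  0.062 ] z [-0.002  0.062  0.068] depthxy [ 0.4758 -0.0556]
white [211, 215, 7, 7, 35] [214.1 217.7] circ 214.1 217.7 3.4 ray [0.4637 0.1978 0.062 ] [0.4638 0.198  0.062 ] z [0.048 0.053 0.057] depthxy [0.4641 0.1997]
white [183, 223, 9, 6, 34] [187.  225.6] circ 187.0 225.5 4.0 ray [0.4419 0.2707 0.062 ] [0.4422 0.2701 0.062 ] z [0.048 0.054 0.059] depthxy [0.4424 0.2722]
white [232, 236, 7, 8, 45] [234.8 239.6] circ 234.5 239.5 3.8 ray [0.405  0.1406 0.062 ] [0.4058 0.1403 0.062 ] z [0.048 0.053 0.056] depthxy [0.4057 0.1417]
blue [380, 201, 17, 15, 150] [387.9 208.3] circ 387.8 208.0 8.8 ray [ 0.4913 -0.2712  0.074 ] [ 0.4924 -0.2747  0.074 ] z [-0.002  0.059  0.078] depthxy [ 0.4924 -0.2746]
orange [254, 212, 13, 14, 45] [262.6 219.9] circ 259.6 218.8 7.0 ray [0.4577 0.0634 0.086 ] [0.4584 0.0658 0.086 ] z [0.    0.058 0.087] depthxy [0.4585 0.0661]
pad [266, 161, 11, 12, 107] [271.2 166.4] [0.6125 0.0508 0.008 ] z 0.0097
pad [292, 162, 11, 11, 92] [297.4 167.2] [ 0.6106 -0.0238  0.008 ] z 0.0089
```

Run:
```python
from h import *
t=dict(np.load("pics/top0.npz")); W=world(t)
for k,(u,v) in dict(green=(214,218),white=(307.5,214),blue=(389,208),orange=(258.5,218)).items():
    h=H[k]; vv,uu=np.mgrid[:400,:640]
    m=(np.hypot(uu-u,vv-v)<14)&(W[:,:,2]>h-.010)
    (a,b),r=cv2.minEnclosingCircle(np.argwhere(m)[:,::-1].astype(np.int32))
    ce=np.argwhere(m).mean(0)[::-1]
    print(k,m.sum(),r,"ray cen",ray(t,*ce,h).round(4),"circ",ray(t,a,b,h).round(4),"medz",np.median(W[m][:,2]))
g=cv2.cvtColor(t["image"],cv2.COLOR_RGB2GRAY)
strip=cv2.inRange(g,130,255); strip[:150]=0;strip[185:]=0;strip[:,:255]=0;strip[:,:][:,380:]=0
cs,hi=cv2.findContours(strip,cv2.RETR_CCOMP,cv2.CHAIN_APPROX_NONE)
P=[]
for c,h in zip(cs,hi[0]):
    if h[3]>=0 and cv2.contourArea(c)>60:
        M=cv2.moments(c); p=ray(t,M["m10"]/M["m00"],M["m01"]/M["m00"],.008); P.append(p); print("pad",p.round(4),cv2.contourArea(c))
P=np.array(sorted(P,key=lambda p:-p[1])); print(np.linalg.norm(np.diff(P,axis=0),axis=1), P.mean(0))
d=P[0]-P[3]; d/=np.linalg.norm(d); print("fit",[(P.mean(0)+d*s).round(4) for s in(.1125,.0375,-.0375,-.1125)])
```

```text
green 131 8.019390106201172 ray cen [0.4646 0.1987 0.05  ] circ [0.4689 0.1974 0.05  ] medz 0.051651955153352525
white 128 6.3608479499816895 ray cen [ 0.4758 -0.0554  0.062 ] circ [ 0.4759 -0.0554  0.062 ] medz 0.06304393967488031
blue 139 9.823541641235352 ray cen [ 0.4922 -0.2747  0.074 ] circ [ 0.4909 -0.2836  0.074 ] medz 0.07538832899749992
orange 136 9.219644546508789 ray cen [0.4635 0.0763 0.086 ] circ [0.4653 0.0838 0.086 ] medz 0.08752811950046979
pad [ 0.607  -0.1742  0.008 ] 139.5
pad [ 0.6088 -0.0997  0.008 ] 142.5
pad [ 0.6103 -0.0244  0.008 ] 138.5
pad [0.6118 0.0505 0.008 ] 151.0
[0.07488313 0.07535677 0.07453617] [ 0.60947755 -0.0619359   0.008     ]
fit [array([0.6119, 0.0505, 0.008 ]), array([ 0.6103, -0.0244,  0.008 ]), array([ 0.6087, -0.0994,  0.008 ]), array([ 0.607 , -0.1744,  0.008 ])]
```

```bash
python3 -m pendant '[[[0,0,0,0,-0.15,0,7],[0,0,0,0,-0.3,0,7],[0,0,0,0,-0.45,0,7],[0,0,0,0,-0.6,0,7],[0,0,0,0,-0.75,0,7],[0,0,0,0,-0.9,0,7],[0,0,0,0,-1.05,0,7],[0,0,0,0,-1.154,0,7],[0,0,0,0,-1.154,0,7],[0,0,0,0,-1.154,0,7]]]' 20
```

```text
time: 1.1
tool_pos: [0.212, -0.4801, 0.2265]
tool_rot: [-1.571, 0.001, -1.575]
contact_force: [-0.5, -0.5, 0.1]
opening: 0.0698
```

```bash
python3 -m pendant '[[[-2,0.9,2.8,0,0,0,7],[-5,2.2,7,0,0,0,7],[-8,3.5,11,0,0,0,7],[-11,5,15,0,0,0,7],[-14,6.5,19,0,0,0,7],[-17,7.6,23,0,0,0,7],[-19.5,8.4,26.5,0,0,0,7],[-20.5,8.7,28,0,0,0,7],[-20.5,8.7,28,0,0,0,7],[-20.5,8.7,28,0,0,0,7],[-20.5,8.7,28,0,0,0,7]]]'
python3 - <<'E'
from cell import viewer
import cv2,numpy as np
c=viewer.read_camera("scene"); cv2.imwrite("pics/s1.png",cv2.resize(c["image"][80:280,180:500,::-1],(800,500)))
E
```

```text
time: 2.2
tool_pos: [0.4915, -0.2764, 0.1399]
tool_rot: [-1.571, -0.0, -1.574]
contact_force: [0.5, -0.3, 0.0]
opening: 0.0698
```

View pics/s1.png

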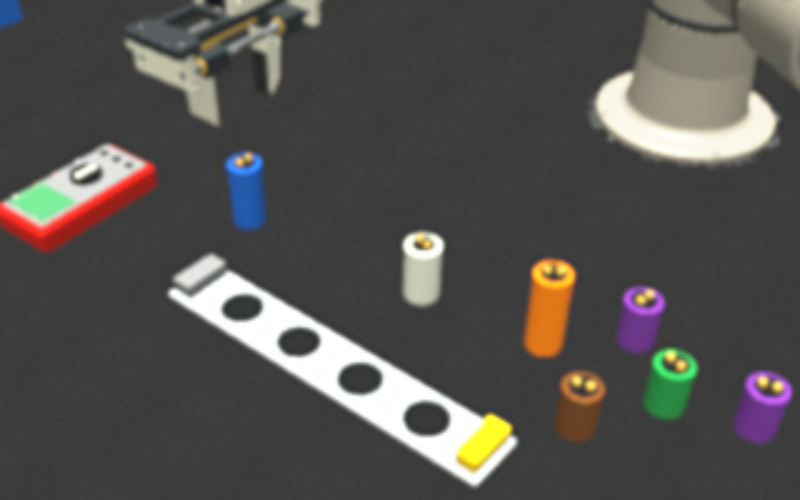

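The gripper (205–270, 100) sits over the blue can (245,190 in the crop) with its jaws along x, and its fingers straddle the can. Next I descend and grip.

```bash
python3 -m pendant '[[[-0.15,2.5,0.1,0,0,0,7],[-0.15,5.5,0.1,0,0,0,7],[-0.15,8.5,0.1,0,0,0,7],[-0.15,10.5,0.1,0,0,0,7],[-0.15,11.4,0.1,0,0,0,7],[-0.15,11.4,0.1,0,0,0,7],[-0.15,11.4,0.1,0,0,0,7],[-0.15,11.4,0.1,0,0,0,5],[-0.15,11.4,0.1,0,0,0,4],[-0.15,11.4,0.1,0,0,0,3],[-0.15,11.4,0.1,0,0,0,2.5],[-0.15,11.4,0.1,0,0,0,2.5],[-0.15,11.4,0.1,0,0,0,2.5],[-0.15,11.4,0.1,0,0,0,2.5]]]' 20
```

```text
time: 3.65
tool_pos: [0.4933, -0.2741, 0.0259]
tool_rot: [-1.571, -0.0, -1.572]
contact_force: [-0.3, 0.2, 2.3]
opening: 0.0346
```

```bash
python3 -m pendant '[[[0,-1,0,0,0,0,2.5],[0,-3,0,0,0,0,2.5],[-0.5,-5,0.3,0,0,0,2.5],[-2,-6,1.3,0,0,0,2.5],[-4.5,-6,3,0,0,0,2.5],[-7.5,-6,5,0,0,0,2.5],[-10.5,-6,7,0,0,0,2.5],[-13.5,-6,9,0,0,0,2.5],[-16,-6,10.6,0,0,0,2.5],[-17.2,-6,11.4,0,0,0,2.5],[-17.5,-6,11.6,0,0,0,2.5],[-17.5,-6,11.6,0,0,0,2.5],[-17.5,-6,11.6,0,0,0,2.5],[-17.5,-6,11.6,0,0,0,2.5]]]'
python3 - <<'E'
from cell import viewer
from h import *
c=viewer.read_camera("top"); W=world(c); np.savez("pics/t2.npz",**c)
cv2.imwrite("pics/t2.png",cv2.resize(c["image"][120:270,170:430,::-1],(780,450)))
E
```

```text
time: 5.05
tool_pos: [0.6089, -0.1005, 0.0858]
tool_rot: [-1.571, -0.0, -1.573]
contact_force: [0.1, 0.2, -1.8]
opening: 0.0343
```

View pics/t2.png

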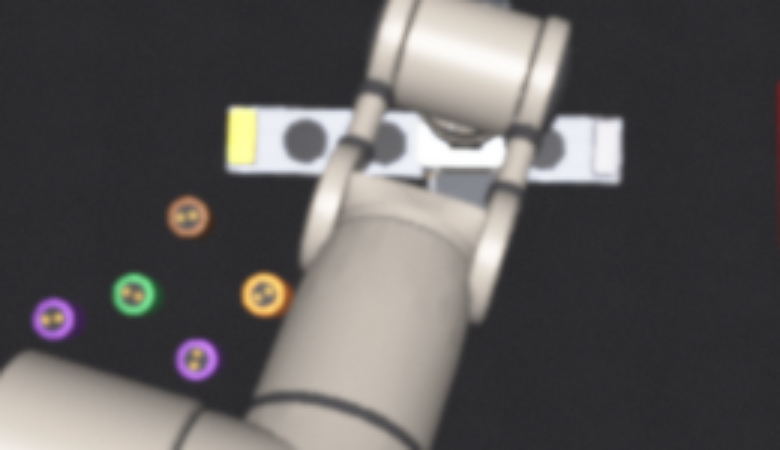

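The top view shows the arm hiding pad 3. The other pads and cans haven't moved, so I lower.

```bash
python3 -m pendant '[[[-0.05,1.5,0,0,0,0,2.5],[-0.05,3,0,0,0,0,2.5],[-0.05,4,0,0,0,0,2.5],[-0.05,4.6,0,0,0,0,2.5],[-0.05,5,0,0,0,0,2.5],[-0.05,5.15,0,0,0,0,2.5],[-0.05,5.15,0,0,0,0,2.5],[-0.05,5.15,0,0,0,0,2.5],[-0.05,5.15,0,0,0,0,2.5]]]'
```

```text
time: 6.0
tool_pos: [0.6098, -0.0987, 0.0347]
tool_rot: [-1.57, -0.0, -1.572]
contact_force: [-1.0, 0.4, -1.9]
opening: 0.0343
```

```bash
python3 -m pendant '[[[0,0.05,0,0,0,0,2.5],[0,0.1,0,0,0,0,2.5],[0,0.1,0,0,0,0,2.5],[0,0.1,0,0,0,0,2.5]]]'
python3 -m pendant '[[[0,0,0,0,0,0,4],[0,0,0,0,0,0,5],[0,0,0,0,0,0,6],[0,0,0,0,0,0,7],[0,0,0,0,0,0,7],[0,-2,0,0,0,0,7],[0,-5,0,0,0,0,7],[0,-8,0,0,0,0,7],[0,-10,0,0,0,0,7],[0,-10.5,0,0,0,0,7],[0,-10.5,0,0,0,0,7]]]'
```

```text
time: 6.4
tool_pos: [0.6097, -0.0987, 0.0339]
tool_rot: [-1.57, -0.0, -1.572]
contact_force: [-2.3, 0.9, 5.3]
opening: 0.0347
time: 7.5
tool_pos: [0.6097, -0.0987, 0.1385]
tool_rot: [-1.57, -0.0, -1.572]
contact_force: [-0.3, -0.3, -0.4]
opening: 0.0703
```

```bash
python3 -m pendant '[[[-1,0,-3,0,0,0,7],[-2.5,0,-7,0,0,0,7],[-3.9,0,-11,0,0,0,7],[-4.35,0,-12.9,0,0,0,7],[-4.35,0,-13.3,0,0,0,7],[-4.35,0,-13.3,0,0,0,7],[-4.35,3,-13.3,0,0,0,7],[-4.35,7,-13.3,0,0,0,7],[-4.35,10,-13.3,0,0,0,7],[-4.35,11.4,-13.3,0,0,0,7],[-4.35,11.7,-13.3,0,0,0,7],[-4.35,11.7,-13.3,0,0,0,7],[-4.35,11.7,-13.3,0,0,0,5],[-4.35,11.7,-13.3,0,0,0,4],[-4.35,11.7,-13.3,0,0,0,3],[-4.35,11.7,-13.3,0,0,0,2.5],[-4.35,11.7,-13.3,0,0,0,2.5],[-4.35,11.7,-13.3,0,0,0,2.5]]]'
```

```text
time: 9.3
tool_pos: [0.4767, -0.0551, 0.0215]
tool_rot: [-1.57, -0.0, -1.572]
contact_force: [-0.6, -0.3, 3.5]
opening: 0.0345
```

```bash
python3 -m pendant '[[[0,-1,0,0,0,0,2.5],[0,-3,0,0,0,0,2.5],[-1,-4.6,0.5,0,0,0,2.5],[-2.2,-5,2.5,0,0,0,2.5],[-2.9,-5,5.5,0,0,0,2.5],[-3.1,-5,8.5,0,0,0,2.5],[-3.1,-5,11.3,0,0,0,2.5],[-3.1,-5,13,0,0,0,2.5],[-3.1,-5,13.4,0,0,0,2.5],[-3.1,-5,13.4,0,0,0,2.5],[-3.1,-5,13.4,0,0,0,2.5],[-3.1,-3.5,13.4,0,0,0,2.5],[-3.1,-2.2,13.4,0,0,0,2.5],[-3.1,-1.4,13.4,0,0,0,2.5],[-3.1,-1,13.4,0,0,0,2.5],[-3.1,-0.85,13.4,0,0,0,2.5],[-3.1,-0.85,13.4,0,0,0,2.5],[-3.1,-0.85,13.4,0,0,0,2.5]]]'
```

```text
time: 11.1
tool_pos: [0.611, -0.0242, 0.0301]
tool_rot: [-1.57, -0.0, -1.572]
contact_force: [0.1, 0.2, 0.2]
opening: 0.0347
```

```bash
python3 -m pendant '[[[0,0.03,0,0,0,0,2.5],[0,0.06,0,0,0,0,2.5],[0,0.06,0,0,0,0,2.5],[0,0.06,0,0,0,0,2.5]]]'
```

```text
time: 11.5
tool_pos: [0.6108, -0.0242, 0.0296]
tool_rot: [-1.57, -0.0, -1.572]
contact_force: [0.5, 0.4, 3.8]
opening: 0.0344
```

```bash
python3 -m pendant '[[[0,0,0,0,0,0,4],[0,0,0,0,0,0,5],[0,0,0,0,0,0,6],[0,0,0,0,0,0,7],[0,0,0,0,0,0,7],[0,-2,0,0,0,0,7],[0,-5,0,0,0,0,7],[0,-8,0,0,0,0,7],[0,-10,0,0,0,0,7],[0,-10.5,0,0,0,0,7],[0,-10.5,0,0,0,0,7]]]'
python3 - <<'E'
from h import *
from cell import viewer
for t in (dict(np.load("pics/top0.npz")),dict(np.load("pics/t2.npz"))):
  W=world(t); vv,uu=np.mgrid[:400,:640]
  for k,(u,v) in dict(green=(214,218),orange=(258.2,218)).items():
    h=H[k]; n=np.hypot(uu-u,vv-v)<9
    m=n&(abs(W[:,:,2]-h)<.012)
    ce=np.median(np.argwhere(m),0)[::-1]; ce2=np.argwhere(m).mean(0)[::-1]
    hsv=cv2.cvtColor(t["image"],cv2.COLOR_RGB2HSV); ring=n&(hsv[:,:,1]>100)&(hsv[:,:,2]>150)
    (a,b),r=cv2.minEnclosingCircle(np.argwhere(ring)[:,::-1].astype(np.int32))
    print(k,m.sum(),ce,ce2.round(1),"ray",ray(t,*ce2,h).round(4),"bright ring",round(a,1),round(b,1),round(r,1),ray(t,a,b,h).round(4))
E
```

```text
time: 12.6
tool_pos: [0.6107, -0.0242, 0.1344]
tool_rot: [-1.57, -0.0, -1.572]
contact_force: [-0.4, 0.6, -0.1]
opening: 0.0704
green 130 [215. 218.] [214.8 217.7] ray [0.4643 0.1987 0.05  ] bright ring 214.3 217.5 6.7 [0.4647 0.2    0.05  ]
orange 136 [258. 218.] [258.  217.8] ray [0.4633 0.0758 0.086 ] bright ring 257.8 218.0 7.5 [0.4627 0.0763 0.086 ]
green 132 [215. 218.] [214.8 217.7] ray [0.4643 0.1986 0.05  ] bright ring 214.1 217.5 6.6 [0.4647 0.2004 0.05  ]
orange 137 [258. 218.] [258.  217.7] ray [0.4635 0.0758 0.086 ] bright ring 257.8 218.0 7.5 [0.4627 0.0763 0.086 ]
```

```bash
python3 -m pendant '[[[-2,0,-3,0,0,0,7],[-4.5,0,-6.5,0,0,0,7],[-7,0,-10,0,0,0,7],[-9.2,0,-13.2,0,0,0,7],[-10.05,0,-14.5,0,0,0,7],[-10.05,0,-14.65,0,0,0,7],[-10.05,0,-14.65,0,0,0,7],[-10.05,3,-14.65,0,0,0,7],[-10.05,6.5,-14.65,0,0,0,7],[-10.05,9.2,-14.65,0,0,0,7],[-10.05,10.2,-14.65,0,0,0,7],[-10.05,10.35,-14.65,0,0,0,7],[-10.05,10.35,-14.65,0,0,0,7],[-10.05,10.35,-14.65,0,0,0,5],[-10.05,10.35,-14.65,0,0,0,4],[-10.05,10.35,-14.65,0,0,0,3],[-10.05,10.35,-14.65,0,0,0,2.5],[-10.05,10.35,-14.65,0,0,0,2.5],[-10.05,10.35,-14.65,0,0,0,2.5]]]'
```

```text
time: 14.5
tool_pos: [0.4642, 0.0765, 0.0309]
tool_rot: [-1.57, -0.0, -1.572]
contact_force: [-0.7, 0.5, 3.0]
opening: 0.0345
```

```bash
python3 -m pendant '[[[0,-1,0,0,0,0,2.5],[0,-3,0,0,0,0,2.5],[1,-5,0,0,0,0,2.5],[3,-6,0,0,0,0,2.5],[6,-6,0,0,0,0,2.5],[9.5,-6,0,0,0,0,2.5],[13,-6,0,0,0,0,2.5],[16.5,-6,0,0,0,0,2.5],[20,-6,0.3,0,0,0,2.5],[22.8,-6,1.5,0,0,0,2.5],[24.4,-6,3.5,0,0,0,2.5],[25.05,-6,6,0,0,0,2.5],[25.05,-6,9,0,0,0,2.5],[25.05,-6,12,0,0,0,2.5],[25.05,-6,13.8,0,0,0,2.5],[25.05,-6,14.35,0,0,0,2.5],[25.05,-6,14.35,0,0,0,2.5],[25.05,-6,14.35,0,0,0,2.5]]]'
python3 -m pendant '[[[0,1.5,0,0,0,0,2.5],[0,3,0,0,0,0,2.5],[0,4,0,0,0,0,2.5],[0,4.6,0,0,0,0,2.5],[0,5,0,0,0,0,2.5],[0,5.15,0,0,0,0,2.5],[0,5.2,0,0,0,0,2.5],[0,5.2,0,0,0,0,2.5],[0,5.2,0,0,0,0,2.5]]]'
```

```text
time: 16.3
tool_pos: [0.6063, -0.174, 0.0906]
tool_rot: [-1.572, 0.0, -1.572]
contact_force: [0.2, 0.2, -1.6]
opening: 0.0343
time: 17.2
tool_pos: [0.6077, -0.1743, 0.0391]
tool_rot: [-1.57, -0.0, -1.572]
contact_force: [0.0, -0.1, -1.1]
opening: 0.0344
```

```bash
python3 -m pendant '[[[0,0.04,0,0,0,0,2.5],[0,0.07,0,0,0,0,2.5],[0,0.07,0,0,0,0,2.5],[0,0.07,0,0,0,0,2.5]]]'
```

```text
time: 17.6
tool_pos: [0.6077, -0.1743, 0.0389]
tool_rot: [-1.57, -0.001, -1.572]
contact_force: [-1.5, 1.1, 5.2]
opening: 0.0347
```

```bash
python3 -m pendant '[[[0,0,0,0,0,0,4],[0,0,0,0,0,0,5],[0,0,0,0,0,0,6],[0,0,0,0,0,0,7],[0,0,0,0,0,0,7],[0,-2,0,0,0,0,7],[0,-5,0,0,0,0,7],[0,-8,0,0,0,0,7],[0,-10.3,0,0,0,0,7],[0,-11,0,0,0,0,7],[0,-11,-2,0,0,0,7],[0,-11,-6,0,0,0,7],[0,-11,-10,0,0,0,7],[0,-11,-13,0,0,0,7],[0,-11,-14.25,0,0,0,7],[0,-11,-14.25,0,0,0,7]]]'
python3 -m pendant '[[[-3,0,0,0,0,0,6.5],[-7,0,0,0,0,0,6.5],[-11,0,0,0,0,0,6.5],[-15,0,0,0,0,0,6.5],[-19,0,0,0,0,0,6.5],[-23,0,0,0,0,0,6.5],[-27,0,0,0,0,0,6.5],[-31,0,0,0,0,0,6.5],[-34.5,0,0,0,0,0,6.5],[-36.7,0,0,0,0,0,6.5],[-37.35,0,0,0,0,0,6.5],[-37.35,0,0,0,0,0,6.5],[-37.35,0,0,0,0,0,6.5]]]'
python3 - <<'E'
from cell import viewer
import cv2
c=viewer.read_camera("scene"); cv2.imwrite("pics/s3.png",cv2.resize(c["image"][80:280,180:500,::-1],(800,500)))
E
```

```text
time: 19.2
tool_pos: [0.4631, -0.1737, 0.1473]
tool_rot: [-1.573, 0.001, -1.573]
contact_force: [0.2, 0.7, -0.8]
opening: 0.0697
time: 20.5
tool_pos: [0.4654, 0.1988, 0.1475]
tool_rot: [-1.571, -0.001, -1.572]
contact_force: [-0.5, -0.2, -0.7]
opening: 0.065
```

View pics/s3.png

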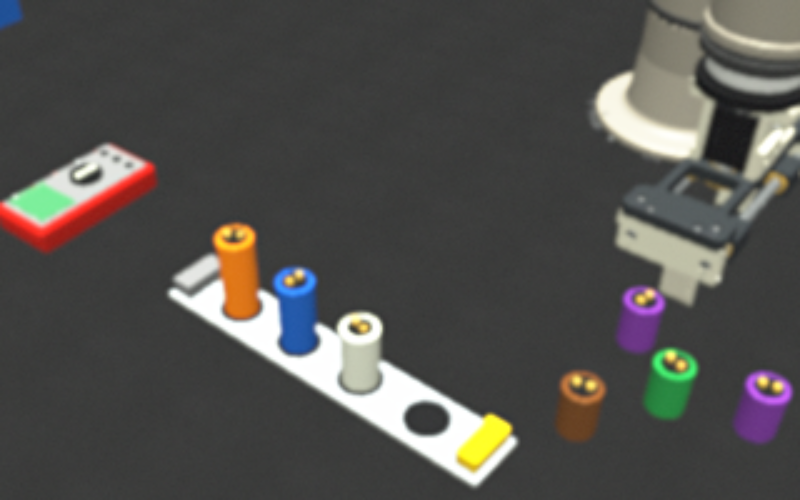

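Orange, blue and white stand upright on the pads at (240,270), (297,310) and (360,352). Green (670,385) is below the gripper with purple and brown clear on either side. Next I descend on green.

```bash
python3 -m pendant '[[[0,3,0,0,0,0,6.5],[0,6.5,0,0,0,0,6.5],[0,10,0,0,0,0,6.5],[0,12.5,0,0,0,0,6.5],[0,13.2,0,0,0,0,6.5],[0,13.3,0,0,0,0,6.5],[0,13.3,0,0,0,0,6.5],[0,13.3,0,0,0,0,5],[0,13.3,0,0,0,0,4],[0,13.3,0,0,0,0,3],[0,13.3,0,0,0,0,2.5],[0,13.3,0,0,0,0,2.5],[0,13.3,0,0,0,0,2.5]]]'
```

```text
time: 21.85
tool_pos: [0.4654, 0.1995, 0.0152]
tool_rot: [-1.57, 0.0, -1.572]
contact_force: [-0.5, -0.2, 4.7]
opening: 0.0345
```

```bash
python3 -m pendant '[[[0,-1,0,0,0,0,2.5],[0,-3.5,0,0,0,0,2.5],[0,-7,0,0,0,0,2.5],[0,-9,0,0,0,0,2.5],[1.2,-9.5,1.2,0,0,0,2.5],[3.5,-9.5,3.5,0,0,0,2.5],[6.2,-9.5,6.2,0,0,0,2.5],[9,-9.5,9,0,0,0,2.5],[11.8,-9.5,11.8,0,0,0,2.5],[13.9,-9.5,13.8,0,0,0,2.5],[14.85,-9.5,14.7,0,0,0,2.5],[14.85,-9.5,14.7,0,0,0,2.5],[14.85,-9.5,14.7,0,0,0,2.5]]]'
python3 -m pendant '[[[0,2,0,0,0,0,2.5],[0,4.5,0,0,0,0,2.5],[0,6.5,0,0,0,0,2.5],[0,7.8,0,0,0,0,2.5],[0,8.4,0,0,0,0,2.5],[0,8.6,0,0,0,0,2.5],[0,8.65,0,0,0,0,2.5],[0,8.65,0,0,0,0,2.5],[0,8.65,0,0,0,0,2.5]]]'
```

```text
time: 23.15
tool_pos: [0.6111, 0.0513, 0.1093]
tool_rot: [-1.573, 0.0, -1.572]
contact_force: [-0.3, -0.3, -1.1]
opening: 0.0348
time: 24.05
tool_pos: [0.6126, 0.0508, 0.0242]
tool_rot: [-1.569, -0.0, -1.572]
contact_force: [1.1, 0.5, -0.8]
opening: 0.0344
```

```bash
python3 -m pendant '[[[0,0.05,0,0,0,0,2.5],[0,0.1,0,0,0,0,2.5],[0,0.1,0,0,0,0,2.5],[0,0.1,0,0,0,0,2.5]]]'
```

```text
time: 24.45
tool_pos: [0.6124, 0.0508, 0.0232]
tool_rot: [-1.57, -0.0, -1.572]
contact_force: [-0.8, -0.3, 5.9]
opening: 0.0346
```

```bash
python3 -m pendant '[[[0,0,0,0,0,0,4],[0,0,0,0,0,0,5],[0,0,0,0,0,0,6],[0,0,0,0,0,0,7],[0,0,0,0,0,0,7],[0,-2,0,0,0,0,7],[0,-5,0,0,0,0,7],[0,-9,0,0,0,0,7],[0,-12,0,0,0,0,7],[0,-14,-2,0,0,0,7],[-4,-15,-5,0,0,0,7],[-8,-15,-8,0,0,0,7],[-12,-15,-11,0,0,0,7],[-16,-15,-14,0,0,0,7],[-20,-15,-16,0,0,0,7],[-24,-15,-18,0,0,0,7],[-27,-15,-18,0,0,0,7],[-27,-15,-18,0,0,0,7]]]'
python3 - <<'E'
from h import *
from cell import viewer
c=viewer.read_camera("scene"); t=viewer.read_camera("top"); W=world(t)
im=np.vstack([cv2.resize(c["image"][140:280,200:480],(560,280)),cv2.resize(t["image"][130:265,160:440],(560,270))])
cv2.imwrite("pics/f.png",im[:,:,::-1]); vv,uu=np.mgrid[:400,:640]
P=dict(green=(.6119,.0505),white=(.6103,-.0244),blue=(.6087,-.0994),orange=(.607,-.1744))
for k,p in P.items():
    h=H[k]+.008; q=t["camera_from_world"]@[*p,h,1]; u=t["cx"]-t["fx"]*q[0]/q[2]; v=t["cy"]+t["fy"]*q[1]/q[2]
    m=(np.hypot(uu-u,vv-v)<11)&(abs(W[:,:,2]-h)<.012); ce=np.argwhere(m).mean(0)[::-1]
    print(k,m.sum(),"z",np.median(W[m][:,2]).round(3),"err mm",((ray(t,*ce,h)[:2]-p)*1000).round(1))
E
```

```text
time: 26.25
tool_pos: [0.4316, 0.3243, 0.1725]
tool_rot: [-1.57, 0.001, -1.568]
contact_force: [0.9, 0.6, -0.0]
opening: 0.0698
green 130 z 0.058 err mm [0.1 0.3]
white 133 z 0.071 err mm [-0.2 -0.3]
blue 136 z 0.084 err mm [0.2 0.2]
orange 134 z 0.095 err mm [0.2 1.1]
```

View pics/f.png

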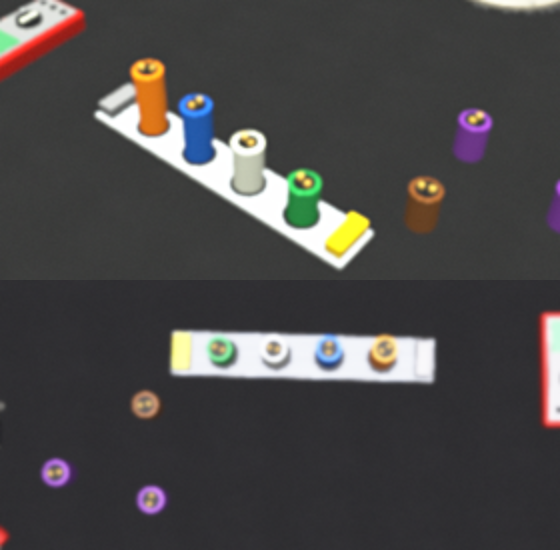

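All four cans stand upright on their pads in the right order, with green at (303,198) beside the yellow block and orange at (150,95) by the grey block. The decoys and multimeter are where they were, and the gripper is clear, so I hand in.

```bash
python3 -c "
from cell import robot
print(robot.hand_in())"
```

```text
the job is handed in; nothing more can be done
None
```

The job is done and handed in. Starting at the yellow block, the pads hold green, white, blue and orange, shortest to tallest. I moved each can with one grasp, setting it down until the wrist felt contact before letting go.

- **Centring:** in the last top view, each can was within about 1.1 mm of its pad centre. Orange was the furthest off; the other three were within 0.4 mm.
- **Upright:** each can top was within about 2 mm of its expected height, and all four looked upright in both views.
- **Left alone:** the multimeter and the brown and purple cans looked unmoved. I checked these by eye only, not by measurement, and the last crops cut off part of the multimeter.
- **Robot:** the gripper was open and well clear of everything at the end. The clock read about 26 s, and the largest wrist force component reported was about 6 N.

No check failed. The one disagreement was about 1 mm in x between the top camera and the gripper's own reading; I corrected for it when placing the cans.

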